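# Drive the stuck slug out of the sleeve with the drift

### The job

A brass slug is stuck in the steel sleeve on the knock-out stand. Draw the steel drift out of its rack, feel its round tip gently, without ramming, into the hole of the guide plate before the sleeve (the end away from the copper pan; the hole sits a little to one side), and drive the slug out of the far end into the pan; the handle is shut in the rack, so put the drift down and take it again by the handle to reach far enough. Then draw the drift back out and lay it down on the bench clear of the sleeve, and leave the other tools where they are.

Things in the scene. Friction and masses are not known exactly. Their poses are not given: they have to be found in the camera images.
- bore_mouth (a point): Point on the sleeve's axis, 60 mm above the bench, in the front face of the steel guide plate (50 mm wide, 40 high, 22 thick) that stands before the sleeve. x axis = level, along the bore to the far end (the way to push); z up. The plate's 18 mm hole (1.5 mm play round the drift, 1 mm bevel) is at this height but sits up to 8 mm to either side (along y), not reported: see or feel for it.
- bore_exit (a point): Centre of the open far end of the sleeve, 125 mm from the guide plate's face; axes as bore_mouth. The sleeve is a steel tube 41 mm outside, 32 mm bore, strapped on the stand. A black flexible shaft hangs to the bench at about x 0.5 to 0.65, y -0.1 to 0 m: keep the arm clear of it, and of the open chest drawer behind (x over 0.62, y 0.15 to 0.3 m).
- stand: Dark steel stand that carries the guide plate and sleeve, screwed down. Origin on the bench under bore_mouth, same axes. Its foot is 84 mm wide and 10 mm high, from 18 mm before the plate's face to 78 mm beyond; the block under the sleeve is 60 mm wide. The guide plate is nipped fast: it does not shift when pushed. The slug cannot pass its hole, only the far end.
- slug_center (a point): Centre of the brass slug stuck in the bore: cylinder 30 mm diameter, 60 mm long, about 0.2 kg, x axis along it. Its near face starts 24 to 44 mm beyond bore_mouth. A spring leaf in the roof of the bore grips it: sliding it takes about 8 to 16 N all the way, and it lets go only when it is pushed wholly out of the far end; then it falls about 30 mm into the pan.
- pan_center (a point): Underside centre of the old copper scale pan (119 x 187 mm, 29 mm high, fixed to the bench) that stands under the far end of the sleeve, its length along the bore; it reaches about 45 mm back under the sleeve.
- drift_center (a point): Mid-length, on the axis, of the drift: a steel rod 200 mm long, 0.15 kg. From the tip: 140 mm of round shaft, 15 mm diameter (last 3 mm tapered to 13 mm), then a square dark handle 15 x 15 x 60 mm. x axis = towards the tip. At the start it lies level in the rack, axis 40 mm above the bench, 90 to 96 mm of shaft standing out.
- drift_tip (a point): Centre of the drift's tip face, 100 mm along x from drift_center; same axes.
- drift_handle (a point): Centre of the drift's square handle, 70 mm from drift_center away from the tip; same axes. The handle does not go into the guide hole.
- rack_mouth (a point): Centre of the open front of the fixed wooden rack (130 mm long, 39 mm wide, 60 mm high), 40 mm above the bench on the axis of its channel. x axis = the way out, level. The channel is 19 mm wide, roofed and shut at the back: the drift can only be drawn out straight along x (about 110 mm), held by the part that stands out.
- rawhide_mallet: Bystander: rawhide mallet, 228 mm long; origin under its centre.
- side_cutters: Bystander: side cutters, 118 mm long; origin under its centre.
- wax_lump: Bystander: lump of beeswax, 50 mm; origin under its centre.
- slug: The brass slug itself (origin at slug_center).
- drift: The drift itself (origin at drift_center).

How it is judged (in metres and radians):
On the way, in this order (a step that is already met when the one before it is completed fails the run):
1. the drift is drawn clear of its rack (x of drift_handle in the frame of rack_mouth above 0.03 m), for 0.1 s.
2. the drift's tip is through the guide hole (x of drift_tip in the frame of bore_mouth above 0.016 m and x of drift_center in the frame of bore_mouth below 0.04 m and angle between the x axis of drift_tip and the x axis of bore_mouth, either way round below 0.2 rad and y of drift_tip in the frame of bore_mouth between -0.012 and 0.012 m and z of drift_tip in the frame of bore_mouth between -0.012 and 0.012 m), for 0.1 s.
3. the slug is out of the far end and in the pan, while the drift is still deep in the sleeve (height (world z) of slug_center below 0.045 m and horizontal distance between slug_center and pan_center below 0.07 m and x of drift_tip in the frame of bore_mouth above 0.08 m and horizontal distance between drift_tip and bore_exit below 0.05 m), for 0.1 s.
At the end, for the whole second after the job is handed in: The slug lies at rest in the pan (centre within 70 mm of the pan's centre seen from above, under 45 mm high); the drift is out of the sleeve, tip 5 mm or more before the mouth, lying at rest on the bench (centre under 20 mm, tip under 25 mm high) (height (world z) of slug_center below 0.045 m and horizontal distance between slug_center and pan_center below 0.07 m and linear speed of each of slug, drift below 0.02 m/s and x of drift_tip in the frame of bore_mouth below -0.005 m and height (world z) of drift_center below 0.02 m and height (world z) of drift_tip below 0.025 m); the robot touches nothing.
It fails at once if the drift is rammed against the guide plate, sleeve or stand with over 45 N (contact force between drift and stand above 45 N).
It fails at once if another tool (mallet, cutters, wax) is moved more than 25 mm (distance of any of rawhide_mallet, side_cutters, wax_lump from where it was at the start of the episode above 0.025 m).
It also fails if it takes over 72 s, if anything falls off the work surface, if the arm or the gripper's body presses on something with over 40 N, if the wrist force passes 120 N, or if a joint passes its speed limit or range.

### The arm

A 6-joint arm with a two-finger parallel gripper is mounted at the origin on a cart in front of the work surface, level with it; the furniture and walls round the work are solid. World frame = base frame: x ahead of the robot, y to its left, z up, the work surface at z = 0. Lengths are in mm, angles in rad, forces in N, time in s.
With the tool pointing down it reaches from about 250 to 725 mm from the base axis. Payload 4 kg.
Tool frame: the origin (TCP) lies where the fingers leave the gripper's body, on its centre line; the fingertips stand 73 mm ahead of it and the grasp point (between the pads) lies 54 mm ahead of it; y points along the fingers, z is the direction in which the jaws open and shut, and the axes are right-handed (so a half turn about y gives the same grasp; the last joint's range is limited). The gripper opens to 85 mm and grips with 20 to 120 N. Pads are 22 mm wide; open, the fingers measure 114 mm over their backs; the gripper's body (76 mm by 85 mm) begins 54 mm behind the grasp point. The pads swing forward as they close: fully open they stand 13 mm farther back than shut.
Start: joints at [1.222, 0.241, 0.005, 1.335, 0, 1.571], TCP at [170.883, 469.892, 303.906] pointing down, gripper open.
Joint ranges: [-2.72, 2.72], [-1.05, 1.87], [-1.09, 1.28], [-1.99, 2.15], [-1.42, 1.44], [-3.14, 3.14]. Speed limits (rad/s): [2.79, 2.79, 3.14, 3.14, 3.14, 3.14].

### API

Orientations are given as a unit quaternion [x, y, z, w].
In Python, from station import sense, read_camera, calibration, hand_in, boxes_of, masks_of gives the robot as it stands.
- The arm moves only by the shell command python3 -m inch 'ROWS' [FORCE]. ROWS is a JSON object of lists of equal length, an entry for each row: "delta_pos": the shift along the tool's x, y, z each as a share of 30 cm, from -1 to 1, a list of three; "rotation": the turn, a rotation vector about the tool's x, y, z each as a share of pi rad, from -1 to 1, a list of three; "gripper": the closure, from -1 (fully open) to 1 (shut), so that 0 is half open. In form: {"delta_pos": [[x, y, z], ...], "rotation": [[ax, ay, az], ...], "gripper": [gripper, ...]}. A call has 1 to 12 rows; each row is the pose to reach, as a shift and turn from the pose measured when the call began, along the tool's axes at that moment, turning the shorter way round; what a row does not reach only later rows make up. A row lasts 1/10 s, in which the tool goes at most 50 mm and 8.59 degrees, less where a joint would pass 70% of its speed; a pose out of reach is approached as far as the arm can. A call with a number of a shift or a turn outside -1 to 1 is refused whole. A call with a gripper value outside its range is refused whole. The fingers move at their own pace and stop on an object; FORCE is the grip in N (left out, the last holds). Time passes only in rows, so rows that repeat a pose let the fingers close. It gives the time, the measured TCP pose, the force and the opening at its end, in the units of the state.
- sense(): the state, without advancing time (a new reading comes with each control period).
- read_camera(name): name is "scene" or "top" or "wrist"; returns (picture, depth): 384x512x3 uint8, blue, green, red; 384x512 float32, mm along the optical axis (not along the pixel's ray), 0 where there is no reading.
- calibration(name): a dict with "camera_matrix" (3x3 intrinsics, pixels), "R" (3x3) and "t" (3): a world point X has camera coordinates R X + t; the wrist camera has in their place "mount" (4x4, takes a point from camera to tool coordinates, whose origin is the TCP and whose axes are the tool frame's). Camera axes: x right, y down, z forward; pixel columns grow to the right and rows downward; lengths in mm; the calibration is good to about 2 mm. A picture is of the moment at which its call begins: read the wrist's pose just before it. calibration takes no time and is no camera call.
- hand_in(): hands the job in, once; it reports no verdict.
Trained networks look in the newest picture that a camera, given by its name, has taken for a name from the list of things; names that differ only in an ending like _2 or _b are one class to them, and where a whole thing is asked for, a point or a joint stands for the part that bears it (a point fixed in the world has none). Each returns a list of dicts, best first, with "conf" (0 to 1); they miss things now and then, are a little off and sometimes report something else, mostly with a low value. They report only what shows in the picture. A call takes as long as a camera call.
- boxes_of(camera, target): "bbox" ([left, top, right, bottom] in pixels, round what is visible of it).
- masks_of(camera, target): "region" (384x512 bool, what is visible of it) and "bbox" ([left, top, right, bottom] in pixels, round what is visible of it).
The state is a dict: "time": time; "q": joint angles; "dq": joint speeds; "joint_efforts": joint torques, N m; "eef_pos": TCP position; "ee_rot": TCP orientation; "wrist_force": force on the tool from outside, world axes, zero at the start; "ft_torque": the same for the moment, N m; "grip_width": opening from 0.0 (shut) to 1.0 (fully open).
Only numpy, scipy, OpenCV 4.12 (cv2) and the standard library are available. Lean on these libraries where they do the work, as an engineer would, in place of code of your own. Each camera call takes 0.05 s, during which the arm holds its last target.

## Working session

There is one attempt and no reset: what is moved stays moved. The work goes in short steps, Python scripts to look and compute and a shell command to move; the robot and the scene stay as the last step left them, time stands still between calls to the robot, and variables do not carry over. Pictures are saved under pics/ and viewed, and the job is handed in when it is done.

```bash
ls; mkdir -p pics; python3 - <<'E'
from station import *
import cv2
print(sense())
for c in("scene","top","wrist"):
    p,d=read_camera(c); cv2.imwrite(f"pics/{c}0.png",p)
    print(c,calibration(c))
E
```

```text
pics
{'time': 0.0, 'q': array([1.22201724e+00, 2.41391706e-01, 3.72436807e-03, 1.33521890e+00,
       3.29936881e-06, 1.57077864e+00]), 'dq': array([-0.00107846,  0.00062407, -0.0002883 ,  0.00199992,  0.00039218,
        0.00127853]), 'joint_efforts': array([-1.87772516e-04, -3.72311997e+01,  2.52409941e+01,  1.68698811e-02,
        4.63452568e-05, -1.48490575e-06]), 'eef_pos': array([170.70781302, 469.43689487, 303.02349343]), 'ee_rot': array([ 0.69711003, -0.12281109,  0.12255238, -0.69565506]), 'wrist_force': array([-0.23051472,  0.99802528,  0.06549653]), 'ft_torque': array([ 0.0171826,  0.0313971, -0.0004689]), 'grip_width': 1.0001956787414465}
scene {'camera_matrix': array([[411.19591836,   0.        , 253.69198709],
       [  0.        , 411.19591836, 188.52843404],
       [  0.        ,   0.        ,   1.        ]]), 'R': array([[ 0.65865787, -0.75233583,  0.01267291],
       [-0.48255091, -0.43526849, -0.76005655],
       [ 0.5773339 ,  0.49450191, -0.64973336]]), 't': array([-158.15472088,  377.85347445,  644.074127  ])}
top {'camera_matrix': array([[354.19147657,   0.    
[... 161 characters left out ...]
4,  0.02985572],
       [-0.99853462,  0.02155286, -0.04963959],
       [ 0.04896079, -0.03095633, -0.99832086]]), 't': array([209.79521179, 460.54624754, 950.46023098])}
wrist {'camera_matrix': array([[338.38617856,   0.        , 260.7415608 ],
       [  0.        , 338.38617856, 194.09999292],
       [  0.        ,   0.        ,   1.        ]]), 'mount': array([[ 1.53094766e-03,  9.60542603e-01,  2.78128683e-01,
        -6.95903355e+01],
       [ 3.10335479e-05, -2.78129055e-01,  9.60543715e-01,
        -7.08508253e+01],
       [ 9.99998828e-01, -1.46191083e-03, -4.55610070e-04,
        -6.91806625e-01],
       [ 0.00000000e+00,  0.00000000e+00,  0.00000000e+00,
         1.00000000e+00]])}
```

View pics/scene0.png

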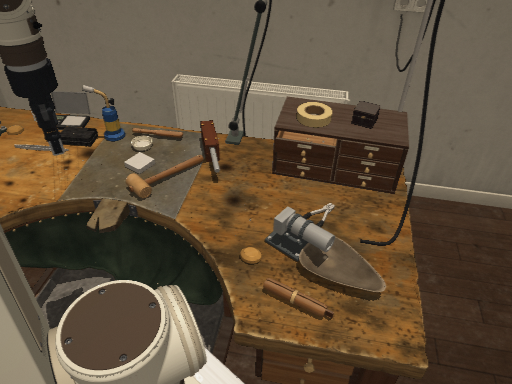

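View pics/top0.png

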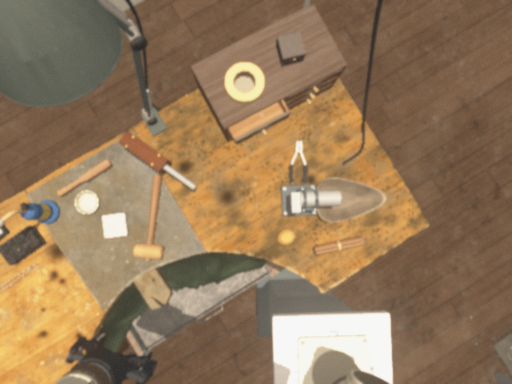

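View pics/wrist0.png

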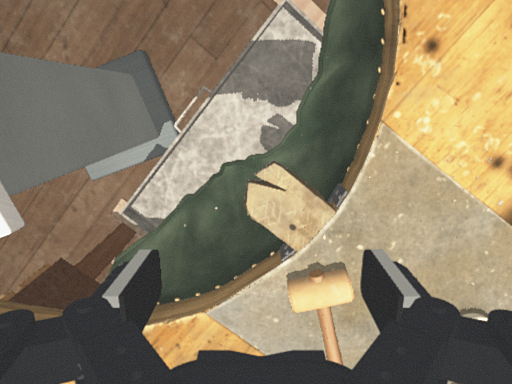

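```bash
cat > h.py <<'E'
import numpy as np,cv2
from station import *
from scipy.spatial.transform import Rotation as Rn
def px2w(c,u,v,z):
    K=calibration(c);k=K["camera_matrix"]
    pc=np.stack([(u-k[0,2])/k[0,0]*z,(v-k[1,2])/k[1,1]*z,z],-1)
    if c=="wrist": raise 0
    return (pc-K["t"])@K["R"]
def w2px(c,X):
    K=calibration(c);p=K["camera_matrix"]@(K["R"]@np.asarray(X,float)+K["t"]);return p[:2]/p[2]
def cloud(c,d):
    v,u=np.mgrid[0:384,0:512];P=px2w(c,u.astype(float),v.astype(float),d.astype(float));P[d==0]=np.nan;return P
def wcloud(s,d):
    K=calibration("wrist");k=K["camera_matrix"];v,u=np.mgrid[0:384,0:512]
    pc=np.stack([(u-k[0,2])/k[0,0]*d,(v-k[1,2])/k[1,1]*d,d],-1)
    M=K["mount"];pt=pc@M[:3,:3].T+M[:3,3]
    P=Rn.from_quat(s["ee_rot"]).apply(pt.reshape(-1,3)).reshape(pt.shape)+s["eef_pos"];P[d==0]=np.nan;return P
def w2wpx(s,X):
    K=calibration("wrist");M=K["mount"]
    pt=Rn.from_quat(s["ee_rot"]).inv().apply(np.asarray(X,float)-s["eef_pos"])
    pc=np.linalg.inv(M)@np.r_[pt,1];p=K["camera_matrix"]@pc[:3];return p[:2]/p[2]
E
python3 - <<'E'
from h import *
p,d=read_camera("top");P=cloud("top",d)
np.save("top.npy",P);cv2.imwrite("pics/topz.png",cv2.resize(p[110:260,100:400],None,fx=2.66,fy=2.66,interpolation=cv2.INTER_CUBIC))
for u,v in [(300,200),(330,200),(355,200),(190,185),(180,176),(145,150),(125,138),(287,237),(298,160),(220,200),(297,110)]:
    print(u,v,P[v,u].round(1))
for t in ("drift","stand","rack_mouth","slug","rawhide_mallet","wax_lump","side_cutters"):
    try:print(t,[(b['bbox'],round(b['conf'],2)) for b in boxes_of("top",t)[:2]])
    except Exception as e:print(t,e)
print(sense()['time'])
E
```

```text
300 200 [458.5  82.1  46. ]
330 200 [455.3  11.7  80.2]
355 200 [457.1 -76.6   2. ]
190 185 [503.3 366.8  48.6]
180 176 [527.4 392.5  46.9]
145 150 [593.8 477.4  62.9]
125 138 [625.8 528.2  61.3]
287 237 [361.7 115.8  20.8]
298 160 [ 5.71e+02  7.70e+01 -5.00e-01]
220 200 [4.652e+02 2.934e+02 2.000e-01]
297 110 [709.7  76.3   3. ]
drift [([162.8, 164.0, 194.5, 185.9], 0.71)]
stand [([279.9, 187.7, 341.5, 218.6], 0.71), ([162.4, 165.7, 196.5, 189.5], 0.59)]
rack_mouth [([121.9, 129.7, 171.8, 175.7], 0.76)]
slug [([133.7, 173.6, 163.7, 260.9], 0.69)]
rawhide_mallet [([133.8, 174.5, 165.0, 262.6], 0.82)]
wax_lump [([276.5, 230.2, 296.1, 248.2], 0.7)]
side_cutters [([288.4, 140.8, 307.0, 184.7], 0.7)]
0.55
```

View pics/topz.png

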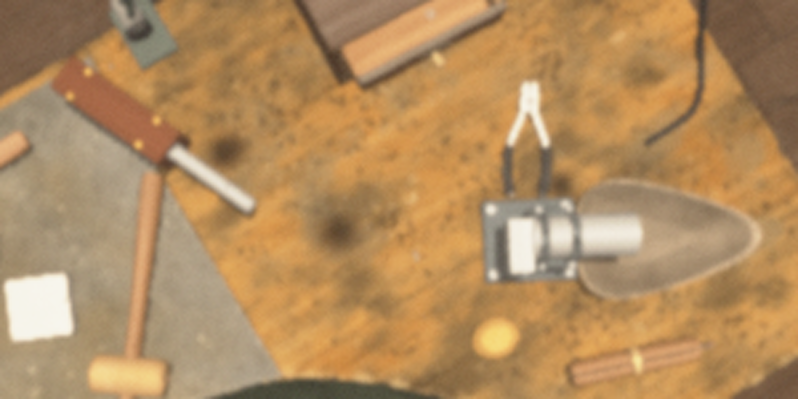

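```bash
python3 - <<'E'
from h import *
P=np.load("top.npy");X,Y,Z=P[...,0],P[...,1],P[...,2]
def fit(m,n):
    q=P[m];c=np.median(q[:,:2],0);dd=q[:,:2]-c;w=np.linalg.eigh(dd.T@dd);a=w[1][:,1]
    t=dd@a;s=dd@[-a[1],a[0]]
    print(n,len(q),"c",c.round(1),"dir",a.round(4),"t",np.percentile(t,[0,2,98,100]).round(1),"s",np.percentile(s,[0,2,50,98,100]).round(1),"z",np.percentile(q[:,2],[5,50,95]).round(1))
    return q
reg=lambda u0,v0,u1,v1:(np.indices(Z.shape)[1]>=u0)&(np.indices(Z.shape)[1]<=u1)&(np.indices(Z.shape)[0]>=v0)&(np.indices(Z.shape)[0]<=v1)
fit(reg(165,160,200,195)&(Z>30)&(Z<55),"drift")
fit(reg(115,125,172,176)&(Z>55)&(Z<70),"rack")
fit(reg(275,185,345,225)&(Z>70),"sleeve+plate")
fit(reg(316,185,345,225)&(Z>65),"sleeve")
q=fit(reg(275,185,345,225)&(Z>4)&(Z<15),"foot")
fit(reg(305,175,395,235)&(Z>20)&(Z<36),"pan")
for v in range(186,222,2): print(v,' '.join('%3.0f'%z for z in Z[v,280:345:2]))
p,d=read_camera("scene");cv2.imwrite("pics/scz.png",cv2.resize(p[190:310,230:400],None,fx=4.6,fy=4.6,interpolation=cv2.INTER_CUBIC))
np.save("scene.npy",cloud("scene",d))
E
```

```text
drift 219 c [525.  395.2] dir [0.634  0.7733] t [-48.3 -47.2  47.7  50.1] s [-17.  -12.3  -0.7   7.4   8.7] z [42.  46.9 50. ]
rack 777 c [591.7 483.2] dir [0.607  0.7947] t [-64.5 -62.2  62.   65. ] s [-66.1 -18.3   0.3  19.1  20.2] z [57.5 60.6 63.4]
sleeve+plate 764 c [458.3  52.5] dir [-0.0909  0.9959] t [-68.6 -64.5  56.8  58.9] s [-24.3 -20.7   0.3  23.8  28.1] z [72.1 79.8 83.7]
sleeve 381 c [460.2  16.9] dir [-0.0342  0.9994] t [-32.  -30.5  30.5  31.6] s [-22.7 -19.7   0.3  18.3  20.6] z [69.  78.7 83.4]
foot 749 c [452.7  69.3] dir [0.035  0.9994] t [-117.4 -114.9   58.9   72.4] s [-49.5 -48.9   1.6  36.7  61. ] z [ 4.8 10.3 13.7]
pan 584 c [457.2 -72.5] dir [-0.0278  0.9996] t [-77.8 -73.8 103.8 107.5] s [-61.4 -59.3   2.1  54.1  56.7] z [20.5 24.9 30.1]
186   2   9  13  12  10   9  13   9  11  11  10  11  12  12  12  12  15  13  -2  27  22  15  11  12   9   9   6   7  10   9  10  11  12
188  -1   9  15  14  14  11  12  12  12  11  46  50  11  11  43  43  49  51   1  22  18  17  13   7   6   7   3   2   4   9   7   4  10
190  -0   9  17  11  10   5  11   8  10  42  43  48 
[... 1423 characters left out ...]
  -1   6   4   7   7
212   3  10  13  13  10  49  82  79  79  82  81  10  11  11  14   9  16  15  10  29  22  18  11   8   8   4   8   6   4   5   6   4  10
214  -2  11  11  13  10  14  13  12  10  10  11  12  10  11  12  13  11   9  12   0  27  22  19  15   8  11  11  11   8  11  10  10  12
216  -1   5  11  10  10   9   6   1   0   1  -2   3   1  -2   0  -0   0   0   3   1  27  24  22  19  15  13  11  13  12  13  11  13  17
218   1   1   1   1  -0  -1   3  -2  -1   2   2   0   1  -1   3  -1   0  -1   2  -1   2  24  23  23  19  22  17  20  20  18  18  20  20
220   2   1   5   2   2  -2  -1   2   1  -0   1   2   0  -1   2 nan  -3   4   3   2  -1   1  27  26  23  24  24  22  23  21  27  27  27
```

View pics/scz.png

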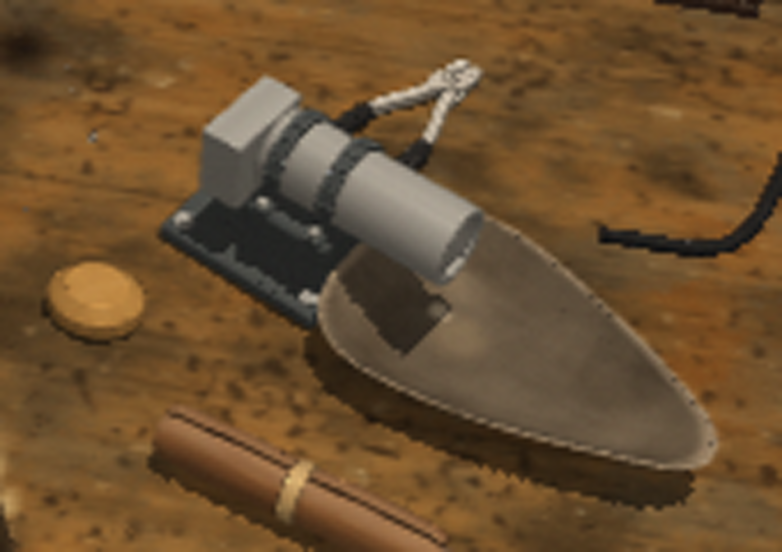

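```bash
cat >> h.py <<'E'
def plan(tgt,xdir=None,R=None,s=None,prn=True):
    "tgt: TCP world target; R target rot matrix or xdir (tool x world, tool down)"
    s=s or sense()
    R0=Rn.from_quat(s["ee_rot"])
    if R is None:
        x=np.array([xdir[0],xdir[1],0.]);x/=np.linalg.norm(x);y=np.array([0,0,-1.]);R=np.c_[x,y,np.cross(x,y)]
    d=R0.inv().apply(np.asarray(tgt,float)-s["eef_pos"])/300
    w=(R0.inv()*Rn.from_matrix(R)).as_rotvec()/np.pi
    print("delta",d.round(4).tolist(),"rot",w.round(4).tolist(), "deg",round(np.linalg.norm(w)*180,1));return d,w
E
python3 - <<'E'
from h import *
s=sense();print(Rn.from_quat(s["ee_rot"]).as_matrix().round(3))
# hole view: tool y=(0,-.7,-.7), x=(0,-.7,.7)
c=np.sqrt(.5)
x=np.array([0,-c,c]);y=np.array([0,-c,-c]);R=np.c_[x,y,np.cross(x,y)]
plan([455,235,200],R=R)
plan([455,235,200],xdir=[0,-1])
plan([455,235,200],xdir=[0,1])
plan([455,235,200],xdir=[.62,.785])
plan([455,235,200],xdir=[-.62,-.785])
E
```

```text
[[ 0.94  -0.     0.342]
 [-0.342 -0.     0.94 ]
 [-0.    -1.    -0.   ]]
delta [1.1577, 0.3463, -0.4122] rot [-0.1523, 0.3678, -0.2175] deg 81.6
delta [1.1577, 0.3463, -0.4122] rot [0.0, 0.389, 0.0] deg 70.0
delta [1.1577, 0.3463, -0.4122] rot [0.0, -0.611, -0.0] deg 110.0
delta [1.1577, 0.3463, -0.4122] rot [0.0, -0.3982, -0.0] deg 71.7
delta [1.1577, 0.3463, -0.4122] rot [0.0, 0.6018, 0.0] deg 108.3
```

```bash
python3 -m inch '{"delta_pos":[[1,0.2,-0.36],[1,0.2,-0.36],[1,0.2,-0.36],[1,0.2,-0.36],[1,0.2,-0.36],[1,0.2,-0.36],[1,0.2,-0.36],[1,0.2,-0.36],[1,0.2,-0.36],[1,0.2,-0.36]],"rotation":[[-0.1523,0.3678,-0.2175],[-0.1523,0.3678,-0.2175],[-0.1523,0.3678,-0.2175],[-0.1523,0.3678,-0.2175],[-0.1523,0.3678,-0.2175],[-0.1523,0.3678,-0.2175],[-0.1523,0.3678,-0.2175],[-0.1523,0.3678,-0.2175],[-0.1523,0.3678,-0.2175],[-0.1523,0.3678,-0.2175]],"gripper":[-1,-1,-1,-1,-1,-1,-1,-1,-1,-1]}'; python3 - <<'E'
from h import *
s=sense();print(s['q'].round(2));c=np.sqrt(.5)
x=np.array([0,-c,c]);y=np.array([0,-c,-c]);R=np.c_[x,y,np.cross(x,y)]
plan([450,225,190],R=R)
E
```

```text
time: 1.6
eef_pos: [416.2, 266.0, 242.9]
ee_rot: [0.653, -0.271, 0.654, -0.268]
wrist_force: [0.2, -1.3, 0.2]
grip_width: 1.0
[ 0.8   0.64  0.24  1.79 -0.51  2.55]
delta [-0.0291, 0.2208, 0.113] rot [0.0008, -0.001, 0.001] deg 0.3
```

```bash
python3 -m inch '{"delta_pos":[[-0.029,0.221,0.113],[-0.029,0.221,0.113],[-0.029,0.221,0.113],[-0.029,0.221,0.113]],"rotation":[[0,0,0],[0,0,0],[0,0,0],[0,0,0]],"gripper":[-1,-1,-1,-1]}'; python3 - <<'E'
from h import *
s=sense();p,d=read_camera("wrist");P=wcloud(s,d);np.save("hole.npy",P);cv2.imwrite("pics/hole.png",p)
import pickle;pickle.dump(s,open("hole.pkl","wb"))
print(w2wpx(s,[457,110,60]))
E
```

```text
time: 2.0
eef_pos: [450.0, 224.7, 189.9]
ee_rot: [0.653, -0.271, 0.654, -0.268]
wrist_force: [-0.5, -0.1, 0.7]
grip_width: 0.999
[270.77086737 177.85349433]
```

View pics/hole.png

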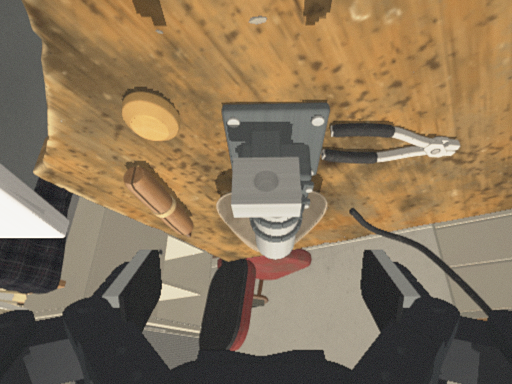

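```bash
python3 - <<'E'
from h import *
p=cv2.imread("pics/hole.png");P=np.load("hole.npy")
c=p[90:260,200:350];cv2.imwrite("pics/holez.png",cv2.resize(c,None,fx=5,fy=3.5*1.0,interpolation=cv2.INTER_CUBIC)[:600,:800])
for v in range(154,222,4): print(v,[tuple(P[v,u].round(0).astype(int)) if np.isfinite(P[v,u,0]) else None for u in (236,250,258,266,274,282,296)])
E
```

```text
154 [(np.int64(427), np.int64(73), np.int64(12)), (np.int64(441), np.int64(105), np.int64(35)), (np.int64(447), np.int64(108), np.int64(37)), (np.int64(454), np.int64(107), np.int64(37)), (np.int64(460), np.int64(106), np.int64(36)), (np.int64(468), np.int64(86), np.int64(21)), (np.int64(480), np.int64(86), np.int64(21))]
158 [(np.int64(431), np.int64(110), np.int64(42)), (np.int64(441), np.int64(109), np.int64(42)), (np.int64(448), np.int64(109), np.int64(42)), (np.int64(454), np.int64(110), np.int64(42)), (np.int64(460), np.int64(108), np.int64(41)), (np.int64(466), np.int64(109), np.int64(42)), (np.int64(476), np.int64(110), np.int64(42))]
162 [(np.int64(431), np.int64(109), np.int64(45)), (np.int64(441), np.int64(109), np.int64(45)), (np.int64(448), np.int64(109), np.int64(45)), (np.int64(454), np.int64(110), np.int64(46)), (np.int64(460), np.int64(109), np.int64(45)), (np.int64(466), np.int64(110), np.int64(46)), (np.int64(476), np.int64(109), np.int64(45))]
166 [(np.int64(431), np.int64(108), np.int64(48)), (np.int64(441), np.int64(109), np.int64(49)), (np.int64(448), np.int64(
[... 3731 characters left out ...]
p.int64(81)), (np.int64(475), np.int64(100), np.int64(81))]
214 [(np.int64(431), np.int64(93), np.int64(81)), (np.int64(441), np.int64(94), np.int64(82)), (np.int64(447), np.int64(93), np.int64(81)), (np.int64(453), np.int64(92), np.int64(81)), (np.int64(459), np.int64(93), np.int64(81)), (np.int64(465), np.int64(93), np.int64(81)), (np.int64(476), np.int64(91), np.int64(81))]
218 [(np.int64(418), np.int64(-55), np.int64(17)), (np.int64(440), np.int64(49), np.int64(65)), (np.int64(447), np.int64(80), np.int64(79)), (np.int64(454), np.int64(83), np.int64(80)), (np.int64(460), np.int64(86), np.int64(81)), (np.int64(466), np.int64(84), np.int64(81)), (np.int64(477), np.int64(79), np.int64(78))]
```

View pics/holez.png

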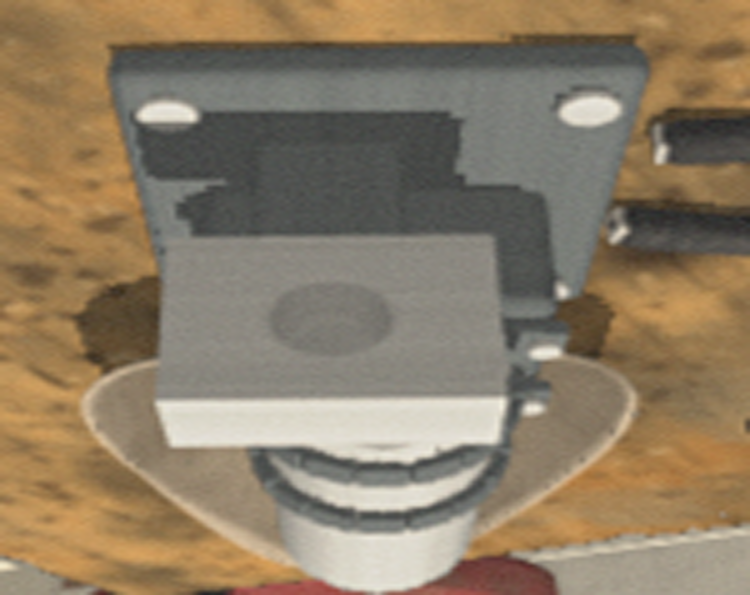

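```bash
python3 - <<'E'
from h import *
P=np.load("hole.npy");T=np.load("top.npy")
v,u=np.mgrid[0:384,0:512]
box=(u>232)&(u<300)&(v>157)&(v<204)
F=box&(np.abs(P[...,1]-109.3)<4)&(P[...,2]<79)
q=P[F];A=np.c_[q[:,0],q[:,2],np.ones(len(q))];s=np.linalg.lstsq(A,q[:,1],rcond=None)[0];print("face y=ax+bz+c",s,"x range",np.percentile(q[:,0],[0,1,99,100]),"z",q[:,2].min(),q[:,2].max())
# hole: pixels deeper, cast ray onto face plane
import pickle;S=pickle.load(open("hole.pkl","rb"))
M=calibration("wrist")["mount"];cam=Rn.from_quat(S["ee_rot"]).apply(M[:3,3])+S["eef_pos"]
H=(u>250)&(u<284)&(v>168)&(v<196)&(P[...,1]<106.5)
d=P[H]-cam;n=np.array([s[0],-1,s[1]]);t=-(cam@n+s[2])/(d@n);h=cam+d*t[:,None]
print("hole",len(h),h.mean(0),h.min(0),h.max(0))
tp=(u>225)&(u<310)&(v>203)&(v<218)&(np.abs(P[...,2]-81)<2.5)
print("top",P[tp].min(0),P[tp].max(0))
# front edges per row
for r in range(160,200,6):
    uu=np.where(F[r])[0];print(r,uu.min(),uu.max(),P[r,uu.min(),0].round(1),P[r,uu.max(),0].round(1))
# sleeve axis from top
Q=T
m=(Q[...,2]>70)&(Q[...,2]<90)&(Q[...,1]<75)&(Q[...,1]>-20)&(np.abs(Q[...,0]-458)<30)
for y0 in range(-15,75,10):
    k=m&(np.abs(Q[...,1]-y0)<5);w=Q[k];
    # circle fit: known z centre 60,r20.5: fit xc
    from scipy.optimize import least_squares
    f=least_squares(lambda a:np.hypot(w[:,0]-a[0],w[:,2]-a[1])-20.5,[458,60],loss='soft_l1');print(y0,len(w),f.x.round(2))
E
```

```text
face y=ax+bz+c [1.97544909e-02 4.16785189e-03 1.00035235e+02] x range [428.28751926 429.15471958 477.34685012 477.9309841 ] z 40.55012494908573 78.95582821756513
hole 360 [452.94099208 109.24317205  62.45868668] [444.62164198 109.07009661  54.32379602] [461.57376691 109.41925088  70.68292916]
top [428.06046495  82.56163301  79.0721597 ] [478.23564856 110.98811266  82.18767943]
160 233 298 428.4 477.9
166 233 298 428.7 477.7
172 234 298 429.6 477.4
178 233 299 429.1 477.6
184 233 299 429.2 477.5
190 233 299 429.4 477.3
196 233 299 429.6 477.0
-15 28 [461.77  60.76]
-5 53 [461.42  60.75]
5 55 [461.02  61.11]
15 57 [460.74  60.12]
25 57 [460.53  60.78]
35 54 [460.4   60.32]
45 60 [459.97  64.1 ]
55 61 [460.35  60.97]
65 54 [459.94  60.63]
```

```bash
python3 - <<'E'
from h import *
plan([500,365,220],xdir=[.62,.785])
E
```

```text
delta [-0.2593, -0.3995, 0.1647] rot [0.3064, -0.7372, 0.106] deg 145.0
```

```bash
python3 -m inch '{"delta_pos":[[-0.26,-0.4,0.165],[-0.26,-0.4,0.165],[-0.26,-0.4,0.165],[-0.26,-0.4,0.165],[-0.26,-0.4,0.165],[-0.26,-0.4,0.165],[-0.26,-0.4,0.165],[-0.26,-0.4,0.165],[-0.26,-0.4,0.165],[-0.26,-0.4,0.165],[-0.26,-0.4,0.165],[-0.26,-0.4,0.165]],"rotation":[[0.306,-0.737,0.106],[0.306,-0.737,0.106],[0.306,-0.737,0.106],[0.306,-0.737,0.106],[0.306,-0.737,0.106],[0.306,-0.737,0.106],[0.306,-0.737,0.106],[0.306,-0.737,0.106],[0.306,-0.737,0.106],[0.306,-0.737,0.106],[0.306,-0.737,0.106],[0.306,-0.737,0.106]],"gripper":[-1,-1,-1,-1,-1,-1,-1,-1,-1,-1,-1,-1]}'; python3 - <<'E'
from h import *
plan([500,365,220],xdir=[.62,.785])
E
```

```text
time: 3.25
eef_pos: [499.2, 366.6, 222.1]
ee_rot: [0.766, 0.155, -0.011, -0.624]
wrist_force: [1.0, -0.3, -0.2]
grip_width: 0.997
delta [-0.0002, 0.0084, -0.0041] rot [0.0875, -0.2103, 0.0313] deg 41.4
```

```bash
python3 -m inch '{"delta_pos":[[0,0.008,-0.004],[0,0.008,-0.004],[0,0.008,-0.004],[0,0.008,-0.004],[0,0.008,-0.004],[0,0.008,-0.004]],"rotation":[[0.0875,-0.21,0.031],[0.0875,-0.21,0.031],[0.0875,-0.21,0.031],[0.0875,-0.21,0.031],[0.0875,-0.21,0.031],[0.0875,-0.21,0.031]],"gripper":[-0.5,-0.5,-0.5,-0.5,-0.5,-0.5]}'; python3 - <<'E'
from h import *
s=sense();p,d=read_camera("wrist");P=wcloud(s,d);np.save("dr.npy",P);cv2.imwrite("pics/dr.png",p)
print(s['q'].round(2))
v,u=np.mgrid[0:384,0:512]
a=np.array([-.62,-.785]);rel=P[...,:2]-[525,395];t=rel@a;o=rel@[-a[1],a[0]]
m=(np.abs(t)<46)&(np.abs(o)<15)&(P[...,2]>36)&(P[...,2]<55)
q=P[m];print(m.sum(),"px",u[m].min(),u[m].max(),v[m].min(),v[m].max())
tt=t[m]
for t0 in range(-45,60,10):
    k=(np.abs(t-t0)<5)&(np.abs(o)<18)&(P[...,2]>37)&(P[...,2]<60)
    if k.sum()>10:
        print(t0,k.sum(),np.percentile(o[k],[1,50,99]).round(1),np.percentile(P[k][:,2],95).round(1))
k=(np.abs(o)<9)&(P[...,2]>38)&(t<80)&(t>0);print("tip t",np.percentile(t[k],[95,99,100]))
E
```

```text
time: 3.85
eef_pos: [500.5, 365.6, 221.7]
ee_rot: [-0.636, -0.309, 0.307, 0.637]
wrist_force: [-0.4, -0.0, 0.7]
grip_width: 0.754
[ 0.63  0.52  0.2   1.25  0.   -0.27]
2017 px 247 268 182 292
-45 647 [-17.5   0.4  17.6] 59.2
-35 192 [-5.4  1.2  8.7] 48.9
-25 205 [-5.4  1.2  9.4] 48.9
-15 207 [-4.5  2.   9.3] 48.9
-5 211 [-4.5  2.7 10. ] 48.8
5 226 [-4.4  2.6  9.9] 49.0
15 225 [-4.4  2.6 10.3] 48.9
25 234 [-3.6  3.3 10.4] 48.9
35 241 [-3.6  3.3 10.3] 48.9
45 216 [-3.6  3.6 11. ] 48.7
tip t [50.23933155 50.59598124 51.14036245]
```

View pics/dr.png

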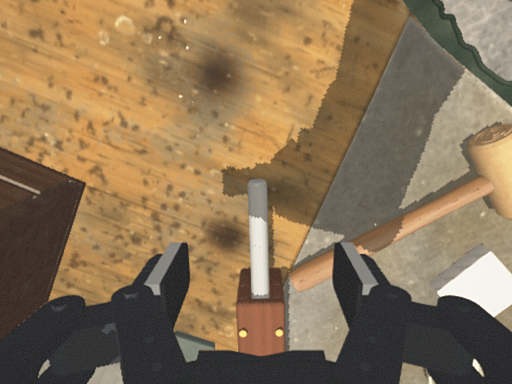

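```bash
python3 - <<'E'
from h import *
plan([521,385.4,150],xdir=[.6,.8]);plan([521,385.4,94],xdir=[.6,.8])
E
```

```text
delta [0.0938, 0.2384, -0.013] rot [0.0005, -0.0088, 0.0009] deg 1.6
delta [0.0932, 0.425, -0.0127] rot [0.0005, -0.0088, 0.0009] deg 1.6
```

```bash
python3 -m inch '{"delta_pos":[[0.094,0.238,-0.013],[0.094,0.238,-0.013],[0.094,0.3,-0.013],[0.093,0.36,-0.013],[0.093,0.425,-0.013],[0.093,0.425,-0.013]],"rotation":[[0,-0.009,0.001],[0,-0.009,0.001],[0,-0.009,0.001],[0,-0.009,0.001],[0,-0.009,0.001],[0,-0.009,0.001]],"gripper":[0,0,0,0,0,0]}'; python3 - <<'E'
from h import *
plan([521,385.4,94],xdir=[.6,.8])
p,d=read_camera("wrist");cv2.imwrite("pics/g1.png",p)
E
```

```text
time: 4.5
eef_pos: [518.7, 385.0, 91.4]
ee_rot: [0.634, 0.315, -0.318, -0.631]
wrist_force: [0.0, 0.2, -0.4]
grip_width: 0.503
delta [0.0058, -0.0086, -0.0053] rot [0.0002, 0.0, -0.0017] deg 0.3
```

View pics/g1.png

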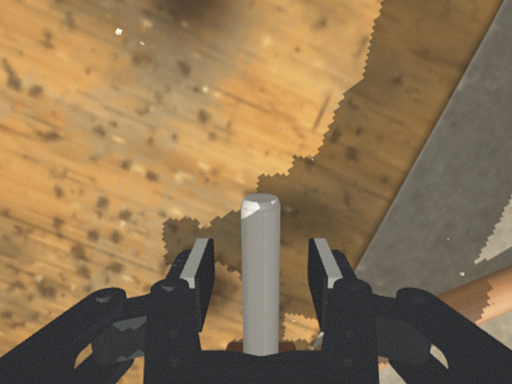

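```bash
python3 -m inch '{"delta_pos":[[0.006,-0.0085,-0.0053],[0.006,-0.0085,-0.0053],[0.006,-0.0085,-0.0053],[0.006,-0.0085,-0.0053],[0.006,-0.0085,-0.0053],[0.006,-0.0085,-0.0053],[0.006,-0.0085,-0.0053],[0.006,-0.0085,-0.0053]],"rotation":[[0,0,-0.0017],[0,0,-0.0017],[0,0,-0.0017],[0,0,-0.0017],[0,0,-0.0017],[0,0,-0.0017],[0,0,-0.0017],[0,0,-0.0017]],"gripper":[0.3,1,1,1,1,1,1,1]}' 70; python3 - <<'E'
from h import *
plan([521,385.4,94],xdir=[.6,.8]);print(sense()['ft_torque'])
E
```

```text
time: 5.35
eef_pos: [522.7, 386.7, 96.8]
ee_rot: [-0.632, -0.318, 0.314, 0.633]
wrist_force: [0.2, 2.4, 5.8]
grip_width: 0.148
delta [-0.007, 0.0093, 0.002] rot [0.0006, 0.0001, 0.0017] deg 0.3
[ 0.56284735 -0.27646204  0.03538668]
```

```bash
python3 -m inch '{"delta_pos":[[-0.02,0,0],[-0.05,0,0],[-0.09,0,0],[-0.13,0,0],[-0.13,0,0]],"rotation":[[0,0,0],[0,0,0],[0,0,0],[0,0,0],[0,0,0]],"gripper":[1,1,1,1,1]}' 70; python3 - <<'E'
from h import *
s=sense();print(s['ft_torque'])
p,d=read_camera("wrist");cv2.imwrite("pics/g2.png",p)
E
```

```text
time: 5.85
eef_pos: [497.3, 353.0, 95.8]
ee_rot: [0.633, 0.316, -0.316, -0.632]
wrist_force: [-1.5, -0.9, 2.0]
grip_width: 0.15
[-0.05858485  0.08339037 -0.02951495]
```

View pics/g2.png

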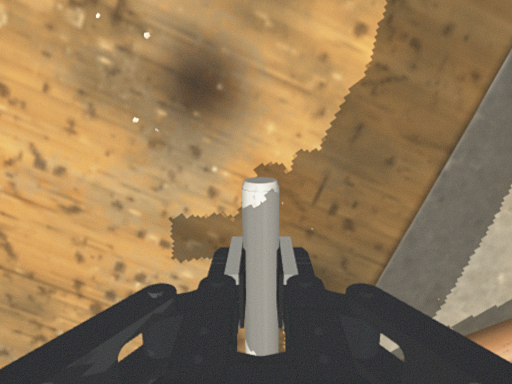

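```bash
python3 -m inch '{"delta_pos":[[-0.06,0,0],[-0.13,0,0],[-0.2,0,0],[-0.27,0,0],[-0.33,0,0],[-0.38,0,0],[-0.38,0,0],[-0.38,0,0]],"rotation":[[0,0,0],[0,0,0],[0,0,0],[0,0,0],[0,0,0],[0,0,0],[0,0,0],[0,0,0]],"gripper":[1,1,1,1,1,1,1,1]}' 70; python3 - <<'E'
from h import *
s=sense();print(s['ft_torque'],s['wrist_force'])
p,d=read_camera("wrist");cv2.imwrite("pics/g3.png",p)
p,d=read_camera("scene");cv2.imwrite("pics/s3.png",p[80:300,100:400])
E
```

```text
time: 6.7
eef_pos: [429.3, 262.4, 95.3]
ee_rot: [0.633, 0.316, -0.316, -0.632]
wrist_force: [0.6, 1.1, -0.4]
grip_width: 0.144
[-0.047116    0.02106272  0.00531459] [ 0.62006885  1.05272999 -0.3551635 ]
```

View pics/s3.png

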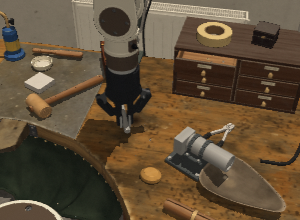

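View pics/g3.png

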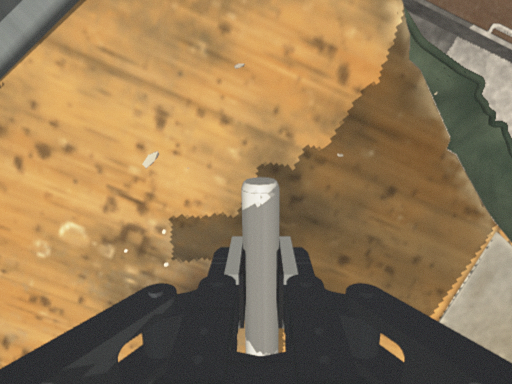

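```bash
cat >> h.py <<'E'
def Rp(xdir,pit):
    x=np.array([xdir[0],xdir[1],0.]);x/=np.linalg.norm(x);z=np.cross(x,[0,0,-1.])
    p=np.radians(pit);xx=x*np.cos(p)+np.array([0,0,-1.])*np.sin(p)   # pit>0: tool +x end down
    y=np.cross(z,xx);return np.c_[xx,y,z]
E
python3 - <<'E'
from h import *
R=Rp([-.02,1],4);print(R.round(3))
plan([453,218,125],R=R);plan([453,218,80],R=R)
E
```

```text
[[-0.02   0.001 -1.   ]
 [ 0.997 -0.07  -0.02 ]
 [-0.07  -0.998 -0.   ]]
delta [-0.0741, -0.0979, -0.1516] rot [-0.0068, -0.2112, 0.0218] deg 38.2
delta [-0.0743, 0.0521, -0.1514] rot [-0.0068, -0.2112, 0.0218] deg 38.2
```

```bash
python3 -m inch '{"delta_pos":[[-0.02,-0.09,-0.03],[-0.05,-0.098,-0.1],[-0.074,-0.098,-0.15],[-0.074,-0.098,-0.15],[-0.074,-0.098,-0.15],[-0.074,-0.098,-0.15],[-0.074,-0.05,-0.15],[-0.074,0,-0.15],[-0.074,0.03,-0.15],[-0.074,0.03,-0.15]],"rotation":[[0,0,0],[-0.007,-0.1,0.02],[-0.007,-0.211,0.022],[-0.007,-0.211,0.022],[-0.007,-0.211,0.022],[-0.007,-0.211,0.022],[-0.007,-0.211,0.022],[-0.007,-0.211,0.022],[-0.007,-0.211,0.022],[-0.007,-0.211,0.022]],"gripper":[1,1,1,1,1,1,1,1,1,1]}' 70; python3 - <<'E'
from h import *
s=sense();R=Rp([-.02,1],4)
plan([453,218,80],R=R)
p,d=read_camera("wrist");cv2.imwrite("pics/g4.png",p)
p,d=read_camera("scene");cv2.imwrite("pics/s4.png",cv2.resize(p[80:300,100:400],None,fx=2.5,fy=2.5))
E
```

```text
time: 7.8
eef_pos: [452.2, 218.3, 85.3]
ee_rot: [-0.512, -0.486, 0.523, 0.477]
wrist_force: [-0.6, -0.4, -1.1]
grip_width: 0.146
delta [0.0003, 0.0175, -0.0028] rot [-0.0007, -0.0001, -0.0007] deg 0.2
```

View pics/s4.png

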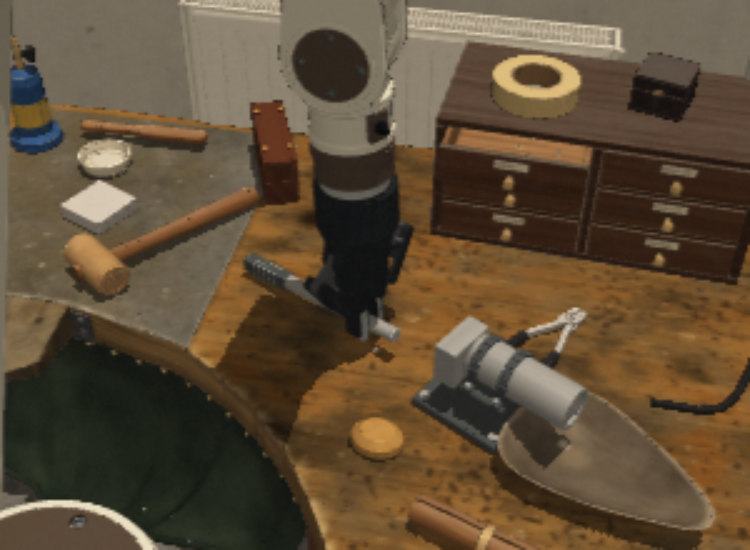

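View pics/g4.png

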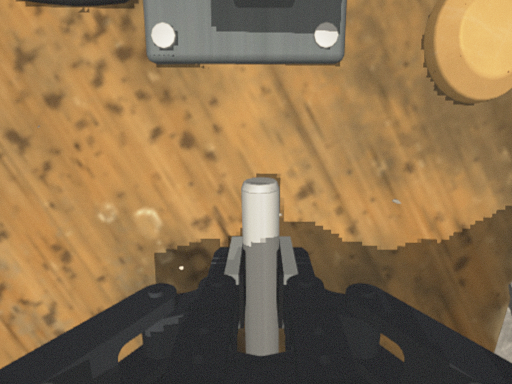

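```bash
python3 -m inch '{"delta_pos":[[0,0.01,-0.003],[0,0.02,-0.003],[0,0.027,-0.003],[0,0.03,-0.003],[0,0.03,-0.003]],"rotation":[[0,0,0],[0,0,0],[0,0,0],[0,0,0],[0,0,0]],"gripper":[1,1,1,1,1]}' 70; python3 - <<'E'
from h import *
s=sense();R=Rp([-.02,1],4);print(s['ft_torque'])
plan([453,218,74.5],R=R)
E
```

```text
time: 8.4
eef_pos: [454.0, 218.0, 77.7]
ee_rot: [-0.513, -0.487, 0.522, 0.477]
wrist_force: [-0.1, -0.1, -0.9]
grip_width: 0.141
[ 0.06376139 -0.01502615 -0.04868517]
delta [0.0009, 0.0106, 0.0032] rot [0.0001, -0.0002, -0.0003] deg 0.1
```

```bash
python3 -m inch '{"delta_pos":[[0,0.004,0.003],[0,0.008,0.003],[0,0.01,0.003],[0,0.01,0.003]],"rotation":[[0,0,0],[0,0,0],[0,0,0],[0,0,0]],"gripper":[1,1,1,1]}' 70; python3 - <<'E'
from h import *
s=sense();R=Rp([-.02,1],4);print(s['ft_torque'])
plan([453,218,74.5],R=R)
E
```

```text
time: 8.8
eef_pos: [453.2, 217.8, 74.8]
ee_rot: [-0.513, -0.487, 0.522, 0.477]
wrist_force: [1.5, 0.1, -0.5]
grip_width: 0.148
[ 0.12831953 -0.03399343 -0.06410336]
delta [0.0007, 0.001, 0.0007] rot [0.0003, -0.0002, -0.0002] deg 0.1
```

```bash
python3 -m inch '{"delta_pos":[[0,0.003,0],[0,0.003,0],[0,0.003,0],[0,0.003,0],[0,0.003,0],[0,0,0],[0,-0.1,0],[0,-0.2,0],[0,-0.4,0],[0,-0.4,0]],"rotation":[[0,0,0],[0,0,0],[0,0,0],[0,0,0],[0,0,0],[0,0,0],[0,0,0],[0,0,0],[0,0,0],[0,0,0]],"gripper":[1,0.7,0.6,0.5,0.4,0.2,0,0,0,0]}' 20; python3 - <<'E'
from h import *
s=sense();p,d=read_camera("wrist");cv2.imwrite("pics/g5.png",p);P=wcloud(s,d);np.save("d5.npy",P)
p,d=read_camera("top");cv2.imwrite("pics/t5.png",cv2.resize(p[110:260,100:400],None,fx=2.66,fy=2.66))
print(s['q'].round(2))
E
```

```text
time: 9.8
eef_pos: [455.5, 227.8, 200.0]
ee_rot: [-0.514, -0.491, 0.518, 0.476]
wrist_force: [1.5, 0.3, -0.1]
grip_width: 0.499
[ 0.49  0.34 -0.14  1.11 -0.06 -1.1 ]
```

View pics/g5.png

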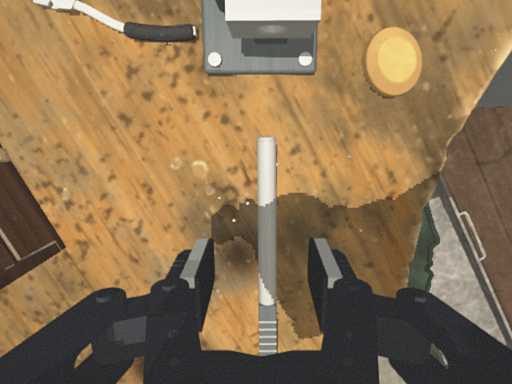

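View pics/t5.png

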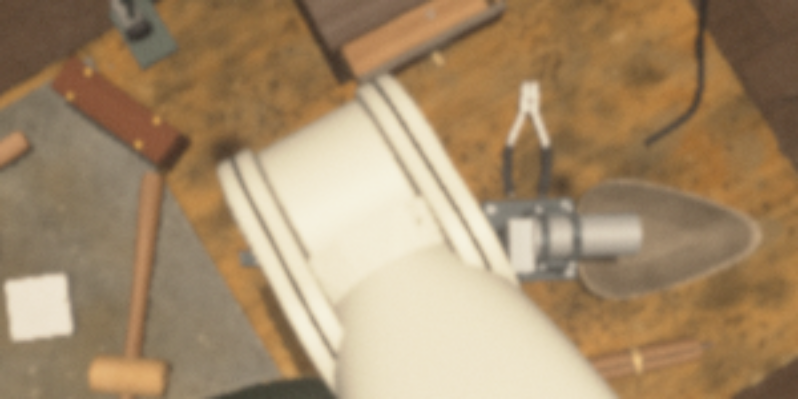

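```bash
python3 - <<'E'
from h import *
s=sense();p,d=read_camera("wrist");P=wcloud(s,d);print(s['eef_pos'].round(1))
X,Y,Z=P[...,0],P[...,1],P[...,2]
xs=[];ys=[]
for y0 in range(180,345,10):
    k=(np.abs(Y-y0)<5)&(np.abs(X-453)<25)&(Z>7)&(Z<22)
    if k.sum()>15: print(y0,k.sum(),np.percentile(X[k],[2,50,98]).round(1),np.percentile(Z[k],[50,95]).round(1)); xs.append((np.percentile(X[k],2)+np.percentile(X[k],98))/2);ys.append(y0)
    else: print(y0,k.sum())
print(np.polyfit(np.array(ys)-280,xs,1))
k=(np.abs(X-453)<9)&(Z>8)&(Z<20)&(Y>130);print("tip y",np.percentile(Y[k],[0,1,3]))
E
```

```text
[454.4 227.2 197. ]
180 259 [447.7 455.4 462.4] [14.6 16.5]
190 258 [447.5 454.6 462.3] [14.7 16.6]
200 246 [447.2 454.4 461.5] [14.8 16.5]
210 247 [447.  454.1 461.2] [14.6 16.4]
220 232 [446.7 453.9 461. ] [14.8 16.3]
230 234 [446.5 453.8 460.9] [14.7 16.6]
240 229 [446.2 453.5 460.8] [14.6 16.4]
250 223 [445.9 453.3 460.6] [14.6 16.6]
260 214 [445.7 453.  459.7] [14.7 16.5]
270 204 [445.4 452.5 459.5] [14.7 16.5]
280 205 [445.2 452.6 459.3] [14.7 16.2]
290 200 [445.  451.8 459.2] [14.7 16.5]
300 194 [444.7 452.2 459.1] [14.8 16.2]
310 214 [444.4 451.7 458.9] [14.7 16.3]
320 193 [444.3 451.1 458.7] [15.8 16.9]
330 185 [444.1 451.6 458.5] [15.7 16.8]
340 184 [443.8 450.7 457.6] [15.8 16.9]
[-2.58151541e-02  4.52371539e+02]
tip y [173.46188744 174.90729047 178.36740509]
```

```bash
python3 - <<'E'
from h import *
plan([450.7,344.5,105],xdir=[-.0258,1])
E
```

```text
delta [0.4134, 0.2721, 0.0016] rot [0.0008, -0.002, -0.0221] deg 4.0
```

```bash
python3 -m inch '{"delta_pos":[[0.15,0,0.001],[0.3,0.1,0.0015],[0.413,0.2,0.0015],[0.413,0.272,0.0015],[0.413,0.272,0.0015],[0.413,0.272,0.0015],[0.413,0.272,0.0015]],"rotation":[[0.001,-0.002,-0.022],[0.001,-0.002,-0.022],[0.001,-0.002,-0.022],[0.001,-0.002,-0.022],[0.001,-0.002,-0.022],[0.001,-0.002,-0.022],[0.001,-0.002,-0.022]],"gripper":[0,0,0,0,0.2,0.2,0.2]}' 30; python3 - <<'E'
from h import *
s=sense();print(s['grip_width']);plan([450.7,344.5,75.5],xdir=[-.0258,1])
p,d=read_camera("wrist");cv2.imwrite("pics/g6.png",p);P=wcloud(s,d)
X,Y,Z=P[...,0],P[...,1],P[...,2]
for y0 in range(240,345,10):
    k=(np.abs(Y-y0)<5)&(np.abs(X-453)<15)&(Z>9)&(Z<22)
    if k.sum()>15: print(y0,np.percentile(X[k],[2,98]).mean().round(2))
E
```

```text
time: 10.65
eef_pos: [451.2, 344.0, 105.7]
ee_rot: [-0.494, -0.506, 0.506, 0.494]
wrist_force: [0.1, -0.3, 0.5]
grip_width: 0.399
0.39920144852115363
delta [0.0017, 0.1007, 0.0016] rot [-0.0, -0.0004, 0.0] deg 0.1
240 453.34
250 452.86
260 452.57
270 452.35
280 452.12
290 451.83
300 451.58
310 451.32
320 451.11
330 450.83
340 450.31
```

View pics/g6.png

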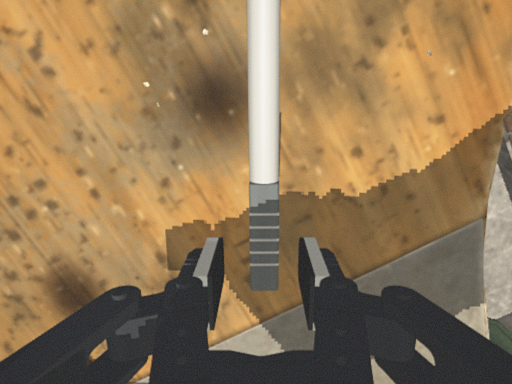

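```bash
python3 - <<'E'
from h import *
s=sense();p,d=read_camera("wrist");P=wcloud(s,d)
for v in (175,182,186,200,240,270,284,288,292,296): print(v,P[v,264].round(1))
for a in (54,67,73):print(a,w2wpx(s,s['eef_pos']+[0,0,-a]))
E
```

```text
175 [451.5 309.8  15.5]
182 [451.4 313.2  16. ]
186 [451.4 315.4  15.5]
200 [451.2 322.7  15.1]
240 [450.6 344.3  15.3]
270 [450.2 361.4  15.6]
284 [450.  369.8  15.6]
288 [449.9 372.2  15.6]
292 [4.495e+02 3.843e+02 3.000e-01]
296 [ 4.494e+02  3.875e+02 -4.000e-01]
54 [262.46992605 276.15442869]
67 [262.38576638 261.4010261 ]
73 [262.35141352 255.37888334]
```

```bash
python3 -m inch '{"delta_pos":[[0,0.05,0.002],[0.002,0.08,0.002],[0.002,0.095,0.002],[0.002,0.1,0.002],[0.002,0.1,0.002],[0.002,0.1,0.002]],"rotation":[[0,0,0],[0,0,0],[0,0,0],[0,0,0],[0,0,0],[0,0,0]],"gripper":[0.2,0.2,0.2,0.2,0.2,0.2]}' 30
```

```text
time: 11.35
eef_pos: [451.3, 345.0, 76.9]
ee_rot: [0.494, 0.507, -0.505, -0.494]
wrist_force: [-0.3, -0.3, 0.4]
grip_width: 0.396
```

```bash
python3 -m inch '{"delta_pos":[[0,0.003,0.002],[0,0.004,0.002],[0,0.004,0.002],[0,0.004,0.002],[0,0.004,0.002],[0,0.004,0.002]],"rotation":[[0,0,0],[0,0,0],[0,0,0],[0,0,0],[0,0,0],[0,0,0]],"gripper":[0.5,0.7,1,1,1,1]}' 30
python3 -m inch '{"delta_pos":[[0,0,0],[0,0,0],[0,0,0],[0,0,0]],"rotation":[[0,0,0],[0,0,0],[0,0,0],[0,0,0]],"gripper":[1,1,1,1]}' 100
```

```text
time: 11.95
eef_pos: [451.0, 345.3, 76.3]
ee_rot: [0.494, 0.507, -0.505, -0.494]
wrist_force: [-0.3, 0.2, 5.5]
grip_width: 0.166
time: 12.35
eef_pos: [451.1, 345.4, 76.6]
ee_rot: [0.494, 0.507, -0.505, -0.494]
wrist_force: [-0.4, 0.1, 4.4]
grip_width: 0.136
```

```bash
python3 -m inch '{"delta_pos":[[0,-0.02,0],[0,-0.06,0],[0,-0.11,0],[0,-0.16,0],[0,-0.177,0],[0,-0.177,0],[0,-0.177,0],[0,-0.177,0]],"rotation":[[0,0,0],[0,0,0],[0,0,0],[0,0,0],[0,0,0],[0,0,0],[0,0,0],[0,0,0]],"gripper":[1,1,1,1,1,1,1,1]}' 110
cat > look.py <<'E'
from h import *
import sys
s=sense();p,d=read_camera("wrist");P=wcloud(s,d);n=sys.argv[1]
cv2.imwrite(f"pics/w_{n}.png",p)
print("eef",s['eef_pos'].round(1),"F",s['wrist_force'].round(1),"T",s['ft_torque'].round(2),"gw",round(s['grip_width'],3),"x",Rn.from_quat(s['ee_rot']).as_matrix()[:,0].round(4),"t",s['time'])
X,Y,Z=P[...,0],P[...,1],P[...,2];e=s['eef_pos']
ax=e[2]-69
r=[]
for dy in range(-110,-29,8):
    k=(np.abs(Y-e[1]-dy)<4)&(np.abs(X-e[0])<15)&(Z>ax-3)&(Z<ax+15)
    if k.sum()>15:
        xm=np.percentile(X[k],[2,98]).mean();r.append((dy,xm,np.percentile(Z[k],60)))
r=np.array(r)
if len(r)>2:
    a=np.polyfit(r[:,0],r[:,1],1);b=np.polyfit(r[:,0],r[:,2],1)
    print("n",len(r),"x slope",a[0].round(4),"x at tip(dy-170)",np.polyval(a,-170).round(2),"z slope",b[0].round(4),"ztop at -30,-170",np.polyval(b,[-30,-170]).round(1))
E
python3 look.py a
```

```text
time: 13.15
eef_pos: [450.4, 344.9, 128.7]
ee_rot: [0.494, 0.507, -0.505, -0.494]
wrist_force: [-0.3, 0.6, -1.4]
grip_width: 0.135
eef [450.4 344.9 128.7] F [-0.3  0.6 -1.4] T [ 0.12 -0.03 -0.01] gw 0.135 x [-0.0245  0.9997  0.0014] t 13.15
n 10 x slope -0.019 x at tip(dy-170) 454.6 z slope 0.0089 ztop at -30,-170 [67.3 66.1]
```

View pics/w_a.png

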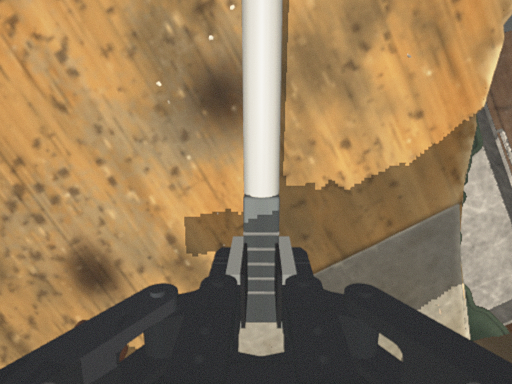

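```bash
python3 - <<'E'
from h import *
P=np.load("d5.npy");v,u=np.mgrid[0:384,0:512]
m=(P[...,2]>76)&(P[...,2]<86)&(u>215)&(u<330)&(v<40)
for r in range(0,32,3):
    k=np.where(m[r])[0]
    if len(k):print(r,k.min(),k.max(),P[r,k.min()].round(1),P[r,k.max()].round(1))
f=(P[...,2]>5)&(P[...,2]<14)&(v<80)&(u>190)&(u<330)
for r in range(30,76,6):
    k=np.where(f[r])[0]
    if len(k):print("foot",r,P[r,k.min()].round(1),P[r,k.max()].round(1))
H=np.load("hole.npy");f=(H[...,2]>5)&(H[...,2]<14)&(v>90)&(v<200)&(u>200)&(u<345)
for r in range(100,150,6):
    k=np.where(f[r])[0]
    if len(k):print("footH",r,H[r,k.min()].round(1),H[r,k.max()].round(1))
E
```

```text
0 225 320 [478.6  99.6  79.1] [428.6  99.   79.4]
3 225 319 [478.4 101.5  80.6] [429.2 100.8  80.5]
6 225 319 [478.6 102.5  79.2] [429.  102.   79.8]
9 225 319 [478.3 104.8  82.1] [429.  103.5  80.2]
12 225 319 [478.3 106.4  82.4] [428.9 105.   80.3]
15 225 319 [478.5 107.4  80.8] [428.9 106.6  80.6]
18 225 319 [478.4 109.   81.5] [428.8 108.1  80.9]
21 225 318 [478.6 110.   79.7] [429.  109.   78.8]
foot 30 [510.9  98.5  11.8] [420.4  96.6   9.8]
foot 36 [511.5 102.    9.3] [419.9 100.2   7.6]
foot 42 [502.3 106.5  11.9] [420.  104.7   9.6]
foot 48 [502.6 110.3  10.6] [420.4 108.6   8.7]
foot 54 [503.2 113.9   7.8] [420.3 112.9   9.7]
foot 60 [503.  118.4   9.2] [420.2 117.2  10.3]
foot 66 [502.4 122.5   8.8] [419.8 121.2   9.3]
foot 72 [501.6 126.9   9.8] [420.2 125.3   8.1]
footH 106 [422.2 126.8   5.2] [501.5 126.8   5.8]
footH 112 [419.1 124.9   9.6] [501.2 125.9  11. ]
footH 118 [419.1 117.6   9.1] [501.6 118.7  10.6]
footH 124 [419.2 110.9   9.5] [502.3 110.5   9.7]
footH 130 [419.1 102.6   8.9] [518.1 103.8  10.4]
footH 136 [420.3  97.   10.6] [518.8  99.1  12.9]
footH 142 [420.3  88.1  10.2] [502.4  87.8  10.4]
footH 148 [420.4  79.6  10.3] [503.4  76.8   8.6]
```

```bash
python3 - <<'E'
from h import *
plan([449.2,289,128.8],R=Rp([-.0255,1],0.45))
E
```

```text
delta [-0.1861, -0.0005, 0.0088] rot [0.0005, -0.0003, 0.003] deg 0.5
```

```bash
python3 -m inch '{"delta_pos":[[-0.03,0,0.002],[-0.08,-0.0005,0.005],[-0.13,-0.0005,0.0088],[-0.17,-0.0005,0.0088],[-0.186,-0.0005,0.0088],[-0.186,-0.0005,0.0088],[-0.186,-0.0005,0.0088],[-0.186,-0.0005,0.0088]],"rotation":[[0.0005,0,0.003],[0.0005,0,0.003],[0.0005,0,0.003],[0.0005,0,0.003],[0.0005,0,0.003],[0.0005,0,0.003],[0.0005,0,0.003],[0.0005,0,0.003]],"gripper":[1,1,1,1,1,1,1,1]}' 110
python3 look.py b; python3 - <<'E'
from h import *
for c,(a,b,e,f) in {"top":(150,240,200,360),"scene":(190,290,220,350)}.items():
    p,d=read_camera(c);cv2.imwrite(f"pics/{c}_b.png",cv2.resize(p[a:b,e:f],None,fx=5,fy=5,interpolation=cv2.INTER_CUBIC))
E
```

```text
time: 14.0
eef_pos: [449.4, 289.5, 129.0]
ee_rot: [-0.496, -0.504, 0.508, 0.492]
wrist_force: [0.2, 1.0, -1.1]
grip_width: 0.133
eef [449.4 289.5 129. ] F [ 0.2  1.  -1.1] T [ 0.15 -0.01  0.05] gw 0.133 x [-0.0248  0.9997 -0.0074] t 14.0
n 10 x slope -0.0192 x at tip(dy-170) 453.59 z slope 0.001 ztop at -30,-170 [67.9 67.8]
```

View pics/scene_b.png

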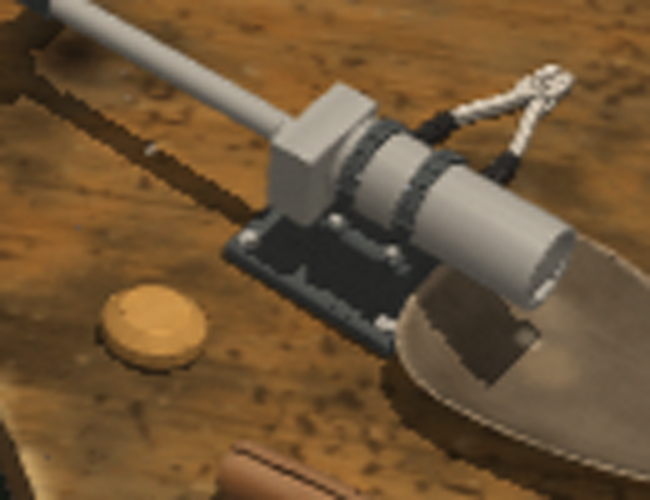

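View pics/top_b.png

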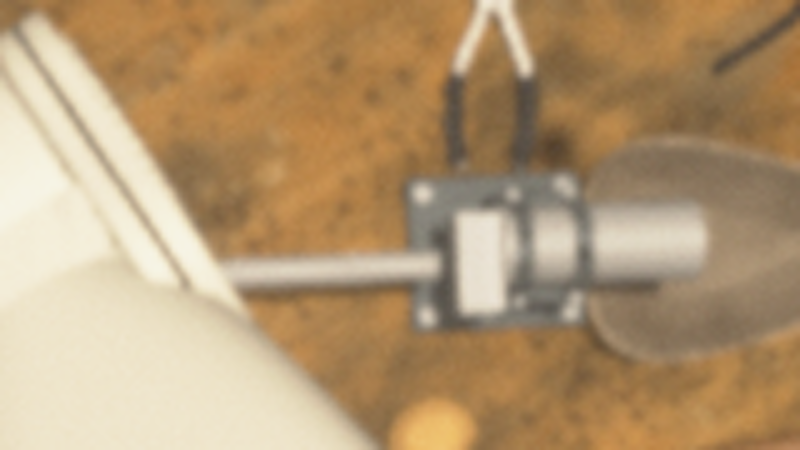

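```bash
python3 -m inch '{"delta_pos":[[-0.008,0,0],[-0.016,0,0],[-0.023,0,0],[-0.029,0,0],[-0.034,0.0002,0.0002],[-0.038,0.0002,0.0002],[-0.038,0.0002,0.0002]],"rotation":[[0,0,0],[0,0,0],[0,0,0],[0,0,0],[0,0,0],[0,0,0],[0,0,0]],"gripper":[1,1,1,1,1,1,1]}' 110
python3 look.py c
```

```text
time: 14.85
eef_pos: [449.4, 277.9, 128.8]
ee_rot: [-0.496, -0.504, 0.508, 0.492]
wrist_force: [0.7, -0.3, -0.9]
grip_width: 0.139
eef [449.4 277.9 128.8] F [ 0.7 -0.3 -0.9] T [ 0.09  0.03 -0.  ] gw 0.139 x [-0.0249  0.9997 -0.0078] t 14.85
n 10 x slope -0.0195 x at tip(dy-170) 453.6 z slope 0.0003 ztop at -30,-170 [67.8 67.7]
```

```bash
python3 -m inch '{"delta_pos":[[-0.005,0,0],[-0.01,0,0],[-0.015,0,0],[-0.02,0,0],[-0.02,0,0]],"rotation":[[0,0,0],[0,0,0],[0,0,0],[0,0,0],[0,0,0]],"gripper":[1,1,1,1,1]}' 110
python3 look.py d
```

```text
time: 15.4
eef_pos: [449.6, 271.8, 128.9]
ee_rot: [-0.496, -0.504, 0.508, 0.492]
wrist_force: [0.6, -0.6, -2.0]
grip_width: 0.136
eef [449.6 271.8 128.9] F [ 0.6 -0.6 -2. ] T [ 0.09 -0.   -0.03] gw 0.136 x [-0.0247  0.9997 -0.0078] t 15.4
n 10 x slope -0.019 x at tip(dy-170) 453.66 z slope 0.0007 ztop at -30,-170 [67.8 67.7]
```

```bash
python3 -m inch '{"delta_pos":[[-0.007,0,0],[-0.014,0.0001,0],[-0.021,0.0001,0.0001],[-0.028,0.0002,0.0001],[-0.035,0.0002,0.0002],[-0.042,0.0003,0.0002],[-0.042,0.0003,0.0002]],"rotation":[[0,0,0],[0,0,0],[0,0,0],[0,0,0],[0,0,0],[0,0,0],[0,0,0]],"gripper":[1,1,1,1,1,1,1]}' 110
python3 look.py e
```

```text
time: 16.15
eef_pos: [449.8, 259.0, 128.9]
ee_rot: [-0.496, -0.504, 0.508, 0.492]
wrist_force: [0.1, 0.5, -1.2]
grip_width: 0.136
eef [449.8 259.  128.9] F [ 0.1  0.5 -1.2] T [ 0.09 -0.03 -0.02] gw 0.136 x [-0.0244  0.9997 -0.0079] t 16.15
n 10 x slope -0.0189 x at tip(dy-170) 453.89 z slope 0.0005 ztop at -30,-170 [67.8 67.8]
```

```bash
python3 -m inch '{"delta_pos":[[-0.01,0,0],[-0.02,0.0001,0],[-0.03,0.0002,0.0001],[-0.04,0.0003,0.0002],[-0.05,0.0004,0.0002],[-0.06,0.0004,0.0003],[-0.07,0.0005,0.0003],[-0.08,0.0006,0.0004],[-0.09,0.0007,0.0004],[-0.1,0.0007,0.0005]],"rotation":[[0,0,0],[0,0,0],[0,0,0],[0,0,0],[0,0,0],[0,0,0],[0,0,0],[0,0,0],[0,0,0],[0,0,0]],"gripper":[1,1,1,1,1,1,1,1,1,1]}' 110
python3 look.py f
```

```text
time: 17.2
eef_pos: [451.1, 232.7, 130.0]
ee_rot: [0.493, 0.507, -0.506, -0.494]
wrist_force: [-1.5, 11.6, -0.4]
grip_width: 0.137
eef [451.1 232.7 130. ] F [-1.5 11.6 -0.4] T [ 2.45  0.34 -0.18] gw 0.137 x [-0.0264  0.9997  0.0021] t 17.2
n 10 x slope -0.0166 x at tip(dy-170) 454.78 z slope 0.0065 ztop at -30,-170 [68.7 67.8]
```

```bash
python3 -m inch '{"delta_pos":[[-0.015,0.002,0.001],[-0.025,0.004,0.002],[-0.035,0.004,0.002],[-0.045,0.004,0.002],[-0.055,0.004,0.003],[-0.065,0.004,0.003],[-0.075,0.004,0.003],[-0.085,0.004,0.003],[-0.095,0.004,0.003],[-0.105,0.004,0.003],[-0.115,0.004,0.003],[-0.125,0.004,0.003]],"rotation":[[0,0.0003,0.003],[0,0.0005,0.006],[0,0.0005,0.006],[0,0.0005,0.006],[0,0.0005,0.006],[0,0.0005,0.006],[0,0.0005,0.006],[0,0.0005,0.006],[0,0.0005,0.006],[0,0.0005,0.006],[0,0.0005,0.006],[0,0.0005,0.006]],"gripper":[1,1,1,1,1,1,1,1,1,1,1,1]}' 110
python3 look.py g
```

```text
time: 18.45
eef_pos: [451.5, 198.4, 129.5]
ee_rot: [-0.496, -0.505, 0.508, 0.491]
wrist_force: [-1.9, 11.7, -2.2]
grip_width: 0.136
eef [451.5 198.4 129.5] F [-1.9 11.7 -2.2] T [ 2.64  0.37 -0.19] gw 0.136 x [-0.0268  0.9996 -0.0077] t 18.45
n 8 x slope 0.0099 x at tip(dy-170) 451.92 z slope 0.0024 ztop at -30,-170 [68.3 68. ]
```

```bash
python3 -m inch '{"delta_pos":[[-0.015,0.002,0.001],[-0.025,0.003,0.002],[-0.035,0.003,0.002],[-0.045,0.003,0.002],[-0.055,0.003,0.003],[-0.065,0.003,0.003],[-0.075,0.003,0.003],[-0.085,0.003,0.003],[-0.095,0.003,0.003],[-0.105,0.003,0.003],[-0.115,0.003,0.003],[-0.125,0.003,0.003]],"rotation":[[0,0.0003,0.002],[0,0.0005,0.003],[0,0.0005,0.003],[0,0.0005,0.003],[0,0.0005,0.003],[0,0.0005,0.003],[0,0.0005,0.003],[0,0.0005,0.003],[0,0.0005,0.003],[0,0.0005,0.003],[0,0.0005,0.003],[0,0.0005,0.003]],"gripper":[1,1,1,1,1,1,1,1,1,1,1,1]}' 110
python3 look.py h;  python3 - <<'E'
from h import *
for c,(a,b,e,f) in {"scene":(190,310,250,410)}.items():
    p,d=read_camera(c);cv2.imwrite(f"pics/{c}_h.png",cv2.resize(p[a:b,e:f],None,fx=5,fy=5,interpolation=cv2.INTER_CUBIC))
E
```

```text
time: 19.7
eef_pos: [451.7, 164.1, 129.5]
ee_rot: [-0.496, -0.505, 0.508, 0.491]
wrist_force: [-3.0, 12.8, -1.5]
grip_width: 0.137
eef [451.7 164.1 129.5] F [-3.  12.8 -1.5] T [ 2.75  0.38 -0.22] gw 0.137 x [-0.0269  0.9996 -0.0073] t 19.7
n 8 x slope 0.1472 x at tip(dy-170) 434.25 z slope -0.0674 ztop at -30,-170 [67.8 77.2]
```

View pics/scene_h.png

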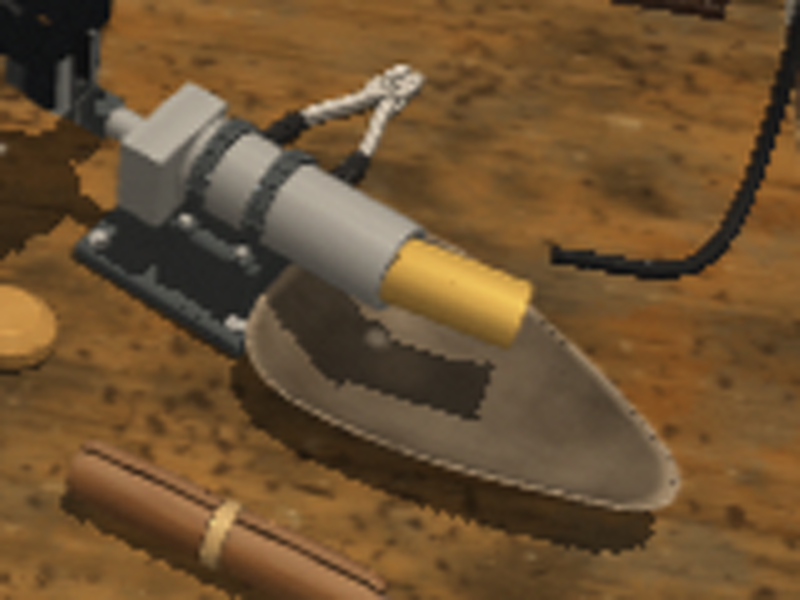

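View pics/w_h.png

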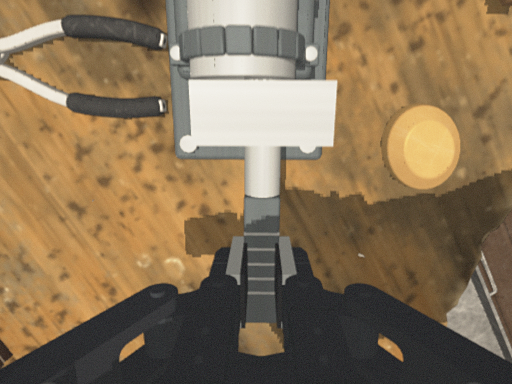

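```bash
python3 -m inch '{"delta_pos":[[-0.01,0.002,0.001],[-0.017,0.003,0.002],[-0.024,0.003,0.002],[-0.031,0.003,0.002],[-0.038,0.003,0.002],[-0.045,0.003,0.002],[-0.048,0.003,0.002],[-0.048,0.003,0.002]],"rotation":[[0,0.0003,0.002],[0,0.0005,0.003],[0,0.0005,0.003],[0,0.0005,0.003],[0,0.0005,0.003],[0,0.0005,0.003],[0,0.0005,0.003],[0,0.0005,0.003]],"gripper":[1,1,1,1,1,1,1,1]}' 110
python3 look.py i;  python3 - <<'E'
from h import *
for c,(a,b,e,f) in {"scene":(190,310,250,410)}.items():
    p,d=read_camera(c);cv2.imwrite(f"pics/{c}_i.png",cv2.resize(p[a:b,e:f],None,fx=5,fy=5,interpolation=cv2.INTER_CUBIC))
E
```

```text
time: 20.6
eef_pos: [451.5, 148.4, 128.6]
ee_rot: [-0.499, -0.502, 0.51, 0.488]
wrist_force: [0.2, 0.1, -2.0]
grip_width: 0.139
eef [451.5 148.4 128.6] F [ 0.2  0.1 -2. ] T [ 0.14 -0.01 -0.02] gw 0.139 x [-0.0241  0.9995 -0.0194] t 20.6
n 8 x slope 0.1534 x at tip(dy-170) 431.74 z slope -0.0567 ztop at -30,-170 [68.4 76.4]
```

View pics/scene_i.png

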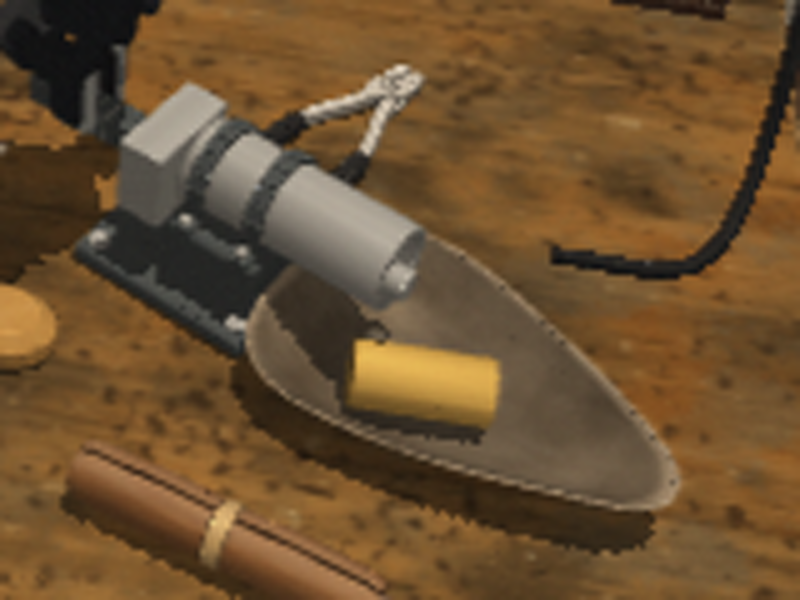

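```bash
python3 -m inch '{"delta_pos":[[0,0,0],[0,0,0],[0,0,0],[0,0,0]],"rotation":[[0,0,-0.004],[0,0,-0.004],[0,0,-0.004],[0,0,-0.004]],"gripper":[1,1,1,1]}' 110
cat > slug.py <<'E'
from h import *
p,d=read_camera("scene");P=cloud("scene",d)
m=masks_of("scene","slug");print([(x['bbox'],round(x['conf'],2)) for x in m])
h=cv2.cvtColor(p,cv2.COLOR_BGR2HSV);v,u=np.mgrid[0:384,0:512]
k=(h[...,1]>120)&(h[...,2]>120)&(u>310)&(u<360)&(v>240)&(v<290)&(h[...,0]>15)&(h[...,0]<30)&(np.hypot(P[...,0]-455,P[...,1]+64)<120)
q=P[k];print(k.sum(),np.median(q,0).round(1),q.min(0).round(1),q.max(0).round(1), "bbox-centre", ((np.percentile(q,2,axis=0)+np.percentile(q,98,axis=0))/2).round(1))
t=np.load("top.npy");print(sense()['time'])
E
python3 slug.py; python3 - <<'E'
from h import *
plan([449.4,270,129],R=Rp([-.0249,1],.45))
E
```

```text
time: 21.1
eef_pos: [451.5, 148.6, 128.6]
ee_rot: [-0.496, -0.505, 0.507, 0.491]
wrist_force: [0.2, -0.1, -1.3]
grip_width: 0.134
[([317.2, 259.1, 352.0, 276.9], 0.55)]
406 [444.2 -44.   29. ] [384.  -73.2  -4.1] [544.5 -12.4  36.8] bbox-centre [435.4 -44.4  16.6]
21.2
delta [0.4045, -0.004, -0.0028] rot [0.0008, -0.0001, 0.0003] deg 0.2
```

```bash
python3 -m inch '{"delta_pos":[[0.03,-0.001,0],[0.08,-0.001,0],[0.13,-0.001,-0.001],[0.18,-0.0013,-0.001],[0.23,-0.0017,-0.001],[0.28,-0.002,-0.0014],[0.33,-0.0024,-0.0016],[0.38,-0.0028,-0.0019],[0.43,-0.0032,-0.0021],[0.48,-0.0035,-0.0023],[0.5,-0.0035,-0.0023],[0.5,-0.0035,-0.0023]],"rotation":[[0,0,0],[0,0,0],[0,0,0],[0,0,0],[0,0,0],[0,0,0],[0,0,0],[0,0,0],[0,0,0],[0,0,0],[0,0,0],[0,0,0]],"gripper":[1,1,1,1,1,1,1,1,1,1,1,1]}' 110
python3 look.py j
```

```text
time: 22.4
eef_pos: [448.5, 299.6, 128.6]
ee_rot: [-0.496, -0.505, 0.507, 0.491]
wrist_force: [-0.4, 0.6, -1.6]
grip_width: 0.139
eef [448.5 299.6 128.6] F [-0.4  0.6 -1.6] T [ 0.08  0.06 -0.03] gw 0.139 x [-0.0259  0.9996 -0.0067] t 22.4
n 10 x slope -0.0206 x at tip(dy-170) 453.03 z slope 0.001 ztop at -30,-170 [67.5 67.3]
```

```bash
python3 -m inch '{"delta_pos":[[0.06,0,0],[0.12,0,0],[0.15,0,0],[0.15,0.05,0],[0.15,0.1,0],[0.15,0.14,0],[0.15,0.16,0],[0.15,0.166,0],[0.15,0.166,0],[0.15,0.166,0]],"rotation":[[0,0,0],[0,0,0],[0,0,0],[0,0,0],[0,0,0],[0,0,0],[0,0,0],[0,0,0],[0,0,0],[0,0,0]],"gripper":[1,1,1,1,1,1,1,1,1,1]}' 110
python3 look.py k
```

```text
time: 23.45
eef_pos: [447.9, 343.7, 79.0]
ee_rot: [-0.496, -0.505, 0.507, 0.491]
wrist_force: [0.4, -0.4, -0.8]
grip_width: 0.134
eef [447.9 343.7  79. ] F [ 0.4 -0.4 -0.8] T [ 0.15 -0.03  0.01] gw 0.134 x [-0.0249  0.9997 -0.0066] t 23.45
n 10 x slope -0.0197 x at tip(dy-170) 452.25 z slope 0.0015 ztop at -30,-170 [17.9 17.7]
```

```bash
python3 -m inch '{"delta_pos":[[0,0.003,0],[0,0.006,0],[0,0.0085,0],[0,0.0085,0],[0,0.0085,0]],"rotation":[[0,0,0],[0,0,0],[0,0,0],[0,0,0],[0,0,0]],"gripper":[1,1,1,1,1]}' 110
python3 look.py l
```

```text
time: 24.0
eef_pos: [448.0, 343.7, 76.7]
ee_rot: [-0.496, -0.506, 0.507, 0.491]
wrist_force: [0.5, -0.0, -0.7]
grip_width: 0.134
eef [448.  343.7  76.7] F [ 0.5 -0.  -0.7] T [0.07 0.   0.  ] gw 0.134 x [-0.0249  0.9997 -0.0064] t 24.0
n 10 x slope -0.0195 x at tip(dy-170) 452.38 z slope 0.0032 ztop at -30,-170 [15.6 15.1]
```

Almost touching. I'll ease the grip, open slowly, then rise straight up.

```bash
python3 -m inch '{"delta_pos":[[0,0.001,0],[0,0.001,0],[0,0.001,0],[0,0.001,0],[0,0.001,0],[0,0.001,0],[0,0,0],[0,0,0]],"rotation":[[0,0,0],[0,0,0],[0,0,0],[0,0,0],[0,0,0],[0,0,0],[0,0,0],[0,0,0]],"gripper":[1,0.75,0.65,0.55,0.45,0.3,0.1,0]}' 20
python3 -m inch '{"delta_pos":[[0,-0.03,0],[0,-0.1,0],[0,-0.2,0],[0,-0.35,0],[0,-0.45,0],[0,-0.45,0],[0,-0.45,0],[0,-0.45,0]],"rotation":[[0,0,0],[0,0,0],[0,0,0],[0,0,0],[0,0,0],[0,0,0],[0,0,0],[0,0,0]],"gripper":[0,0,0,0,0,0,0,0]}' 20
python3 - <<'E'
from h import *
s=sense();p,d=read_camera("wrist");P=wcloud(s,d);cv2.imwrite("pics/fin_w.png",p)
X,Y,Z=P[...,0],P[...,1],P[...,2]
k=(np.abs(X-450)<25)&(Z>8)&(Z<24)&(Y>135)&(Y<420);print(k.sum(),P[k].min(0).round(1),P[k].max(0).round(1),np.median(P[k],0).round(1))
for c in("scene","top"):
    p,d=read_camera(c);cv2.imwrite(f"pics/fin_{c}.png",p)
E
python3 slug.py
```

```text
time: 24.85
eef_pos: [448.0, 343.8, 76.7]
ee_rot: [-0.496, -0.506, 0.507, 0.491]
wrist_force: [0.1, -0.3, -0.1]
grip_width: 0.502
time: 25.65
eef_pos: [446.8, 344.1, 210.7]
ee_rot: [-0.496, -0.505, 0.508, 0.491]
wrist_force: [0.3, -0.5, -0.7]
grip_width: 0.5
4237 [441.3 204.8   8.2] [459.8 371.2  18. ] [450.7 278.2  15.3]
[([315.9, 257.4, 350.1, 277.0], 0.75)]
418 [444.1 -43.8  28.7] [382.9 -73.7  -3.6] [543.7 -12.3  35.8] bbox-centre [434.3 -44.3  16.3]
25.9
```

View pics/fin_w.png

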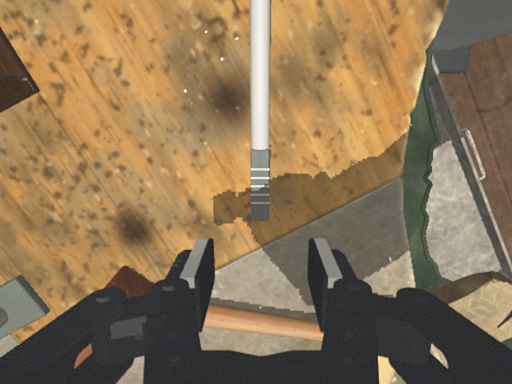

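View pics/fin_scene.png

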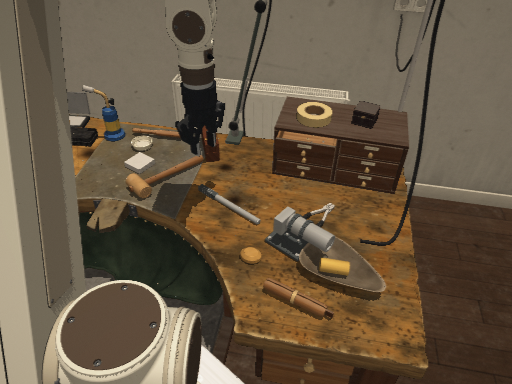

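View pics/fin_top.png

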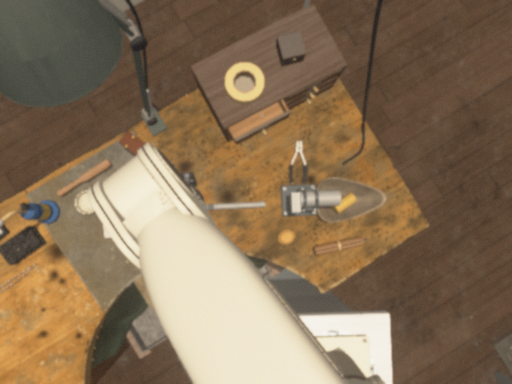

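```bash
python3 -m inch '{"delta_pos":[[0,0,0],[0,0,0],[0,0,0]],"rotation":[[0,0,0],[0,0,0],[0,0,0]],"gripper":[0,0,0]}' 20; python3 -c "
from station import *
print(hand_in())"
```

```text
time: 26.2
eef_pos: [447.0, 344.2, 210.3]
ee_rot: [-0.496, -0.505, 0.508, 0.491]
wrist_force: [0.0, 0.1, 0.6]
grip_width: 0.501
the job is handed in; nothing more can be done
None
```

The slug is out of the sleeve and in the copper pan, and the job was handed in at 26.2 s. No verdict came back.

I drew the drift out of the rack by its shaft, laid it on the bench and took it again by the handle. The wrist camera showed the guide hole about 7 mm to the robot's side of the sleeve's axis. The tip went in with no measurable contact force. Driving the slug out took about 12–13 N, read at the wrist between moves. I then drew the drift back out and laid it on the bench.

Last checks:
- **Slug:** it lies in the pan with its highest points about 36 mm up, roughly 30 mm from the pan's centre. That distance is approximate, because I worked out the pan's centre from its stated size and the sleeve's position rather than measuring it directly. Its position did not change between the two looks I took.
- **Drift:** it lies flat, with its top about 15 mm high along the part in view. The last wrist picture cut off the tip; from the pose where I put it down, I put the tip about 65 mm before the guide plate.
- **Other tools:** the mallet, cutters and wax look unmoved in the final pictures. I did not measure their positions.
- **Robot:** the open gripper stands well above the bench and touches nothing.

No check failed or disagreed.

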